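Hang a moulded snap-hook blank on the pull-check stand and tug it

ROBOT

A 7-joint arm with a two-finger parallel gripper is mounted at the origin on a cart in front of the work surface, level with it; the furniture and walls round the work are solid. World frame = base frame: x ahead of the robot, y to its left, z up, the work surface at z = 0. Lengths are in m, angles in rad, forces in N, time in s.
With the tool pointing down it reaches from about 0.425 to 0.875 m from the base axis. Payload 4.7 kg.
Tool frame: the origin (TCP) lies midway between the tips of the shut fingers; the grasp point (between the pads) lies 19 mm behind it (ctrl.grip_depth is the distance from the TCP to the grasp point, in m); z points along the fingers, y is the direction in which the jaws open and shut (so a half turn about z gives the same grasp; the last joint's range is limited). The gripper opens to 87 mm and grips with 3 to 60 N. Pads are 19 mm wide; open, the fingers measure 117 mm over their backs; the gripper's body (75 mm by 190 mm) begins 51 mm behind the grasp point.
Start: joints at [-1.214, 0.321, -0.07, 1.45, 0.023, 1.371, -0.057], TCP at [0.219, 0.612, 0.223] pointing down, gripper open.
Joint ranges: [-2.86, 2.86], [-0.3, 2.09], [-1.38, 1.24], [0.06, 2.45], [-1.56, 4.7], [0.09, 2.05], [-2.69, 2.69]. Speed limits (rad/s): [2.57, 2.57, 3.14, 3.14, 3.14, 3.14, 3.14].

INTERFACE

Orientations are given as a rotation vector (axis times angle).
In Python, from bench import ctrl gives the robot as it stands. The module is installed in compiled form; this text tells all that it offers.
- The arm moves only by the shell command python3 -m inch 'ROWS' [FORCE]. ROWS is JSON, a list of rows, each a list of 5 numbers: the opening, from -1 (shut) to 1 (fully open), so that 0 is half open, then the shift along the tool's x, y, z in mm, then the turn about the tool's z in rad. In form: [[fingers, tx, ty, tz, twist], ...]. A call has 1 to 5 rows; each row shifts and turns the pose as measured when the row begins, along the tool's axes as they then stand; what a row does not reach is not made up. A row lasts 1/8 s, in which the tool goes at most 62.5 mm and 10.7 degrees, less where a joint would pass 70% of its speed; a pose out of reach is approached as far as the arm can. A call is refused whole if a number of a shift passes 62.5 or a number of a turn 0.188, either way. A call with a gripper value outside its range is refused whole. The fingers move at their own pace and stop on an object; FORCE is the grip in N (left out, the last holds). Time passes only in rows, so rows that do not move let the fingers close. It gives the time, the measured TCP pose, the force and the opening at its end, in the units of the state.
- ctrl.get_state(): the state, without advancing time (a new reading comes with each control period).
- ctrl.get_image(name): name is "side" or "top"; returns a dict with "color" (480x640x3 uint8, red, green, blue), "range_z" (480x640 float32, m along the optical axis (not along the pixel's ray), 0 where there is no reading), "K" (3x3 intrinsics, pixels), "R" (3x3) and "t" (3): a world point X has camera coordinates R X + t. Camera axes: x right, y down, z forward; pixel columns grow to the right and rows downward; lengths in m; the calibration is good to about 2 mm. A picture is of the moment at which its call begins.
- ctrl.close_job(): hands the job in, once; it reports no verdict.
The state is a dict: "time": time; "joint_positions": joint angles; "qd": joint speeds; "joint_torque": joint torques, N m; "position": TCP position; "tool_rot": TCP orientation; "ft_force": force on the tool from outside, world axes, zero at the start; "torque": the same for the moment, N m; "grip_width": opening from 0.0 (shut) to 1.0 (fully open).
Only numpy, scipy, OpenCV 4.12 (cv2) and the standard library are available. Lean on these libraries where they do the work, as an engineer would, in place of code of your own. Each camera call takes 0.05 s, during which the arm holds its last target. There are 200 camera calls.

TASK

Check the larger of the two closed-loop snap-hook blanks on the pull stand: hang it by its opening on the stand's sprung steel hook and, still holding it, tug it gently down so that the hook gives by one to two centimetres for a moment. Then let the hook come back up and let go, so that the blank hangs freely on the hook; leave the smaller blank where it lies.

Things in the scene. Friction and masses are not known exactly. Their poses are not given: they have to be found in the camera images.
- blank_hole (a point): larger blank, to be hung: flat closed loop, dark blue marbled plastic, 61 wide x 115 long x 13 mm thick, 28 g, lying flat. Point: centre of its opening, 6 mm above its underside; y along the length, x across, z up. Opening 31 x 81 mm, right through; bars 12-14 mm wide. Either end may go on the hook. Grasp across the width (57-60 mm), e.g. 25 mm from the middle, toward the end away from the hook
- small_blank_hole (a point): the smaller blank, not to be used: the same kind of loop in purple marbled plastic, 49 mm wide, 100 mm long, 11 mm thick. Point: centre of its opening, 5 mm above its underside
- hook_seat (a point): lowest point of the hook of 8 mm round steel bar (on its centre line), 190 mm up. x points from the tip back to the post, z up; the tip faces the robot within 0.3 rad. Tip top 32 mm above the seat, 8 mm out to -x, highest point of the fixed stand. Behind, the bar rises 8 mm to the post 50 mm away. Lower the level loop over the tip; let go, its end bar slides to the seat and it hangs upright
- pull_hook (a joint): how far the hook with its rod is pulled down into the post: 0 at rest (up), in m, stop at 0.030. A spring holds it up: it begins to give at about 1.2 N and needs about 3 N at 0.012 and 4 N at 0.018; the movement is damped (10 N s/m)
Things that resemble listed ones, but are neither listed nor needed, are in the scene too. Leave any green look-alike of the part that bears blank_hole alone.

How it is judged:
On the way:
1. the blank, held level in the fingers with the hook through its opening, is tugged down so that the hook gives by 8 mm or more for 0.1 s (x of hook_seat in the frame of blank_hole between -0.017 and 0.017 m and y of hook_seat in the frame of blank_hole between -0.045 and 0.045 m and z of hook_seat in the frame of blank_hole between -0.03 and 0.03 m and contact force between the fingers and blank above 0.5 N and value of joint pull_hook above 0.008 m and angle between blank_hole's own z axis and vertical below 0.9 rad), for 0.1 s.
At the end, for the whole second after the job is handed in: the larger blank hangs on the hook: the bar of the hook passes through its opening, its length is within 0.4 rad of vertical, the centre of its opening 20 to 50 mm below the hook's seat; the hook is back up (within 5 mm) and the blank is at rest (below 0.05 m/s) (x of hook_seat in the frame of blank_hole between -0.017 and 0.017 m and z of hook_seat in the frame of blank_hole between -0.02 and 0.02 m and angle between the y axis of blank_hole and the z axis of hook_seat, either way round below 0.4 rad and z of blank_hole in the frame of hook_seat between -0.05 and -0.02 m and value of joint pull_hook below 0.005 m and linear speed of blank below 0.05 m/s); the robot touches nothing.
It fails at once if the hook is yanked down to its stop (beyond 27 mm) (value of joint pull_hook above 0.027 m).
It fails at once if the smaller blank is moved by more than 30 mm (distance of small_blank_hole from where it was at the start of the episode above 0.03 m).
It also fails if it takes over 43 s, if anything falls off the work surface, if the arm or the gripper's body presses on something with over 40 N, if the wrist force passes 120 N, or if a joint passes its speed limit or range.

## Working session

There is one attempt and no reset: what is moved stays moved. The work goes in short steps, Python scripts to look and compute and a shell command to move; the robot and the scene stay as the last step left them, time stands still between calls to the robot, and variables do not carry over. Pictures are saved under pics/ and viewed, about 8 in all and at most 12, crops included, and the job is handed in when it is done.

```bash
mkdir -p pics
cat > h.py <<'E'
import numpy as np, cv2
from bench import ctrl
from scipy.spatial.transform import Rotation as Ro
def snap(name,fn):
    im=ctrl.get_image(name); np.savez(f'pics/{fn}.npz',**im)
    cv2.imwrite(f'pics/{fn}.png',im['color'][:,:,::-1]); return im
def load(fn): return dict(np.load(f'pics/{fn}.npz'))
def world(im):
    v,u=np.mgrid[:480,:640]; z=im['range_z']; K=im['K']
    P=np.stack([(u-K[0,2])/K[0,0]*z,(v-K[1,2])/K[1,1]*z,z],-1)
    return (P-im['t'])@im['R']
def proj(im,X):
    c=im['R']@np.array(X)+im['t']; p=im['K']@c; return p[:2]/p[2]
E
python3 - <<'E'
from h import *
for n in('top','side'):
    im=snap(n,n+'0'); print(n,im['K'][0,0],'cam at',-im['R'].T@im['t'],im['R'].round(2).tolist())
a=cv2.imread('pics/top0.png');b=cv2.imread('pics/side0.png')
s=ctrl.get_state();print(s['time'],s['position'],s['tool_rot'],s['grip_width'],s['ft_force'])
print(Ro.from_rotvec(s['tool_rot']).as_matrix().round(3))
E
```

```text
top 468.7552995859471 cam at [0.36710724 0.12380129 1.19078172] [[-0.03, -1.0, 0.0], [-0.98, 0.03, -0.2], [0.2, -0.01, -0.98]]
side 533.0644488350799 cam at [ 0.2179318  -1.16186208  0.66029621] [[0.96, -0.27, -0.01], [-0.11, -0.35, -0.93], [0.24, 0.9, -0.36]]
0.1 [0.21837225 0.61170157 0.22155795] [-5.35766333e-01 -3.09538718e+00  2.69290670e-03] 1.0013410146990613 [ 0.40614411 -0.09434062  0.65824088]
[[-0.942  0.336 -0.   ]
 [ 0.336  0.942 -0.002]
 [-0.    -0.002 -1.   ]]
```

View pics/top0.png

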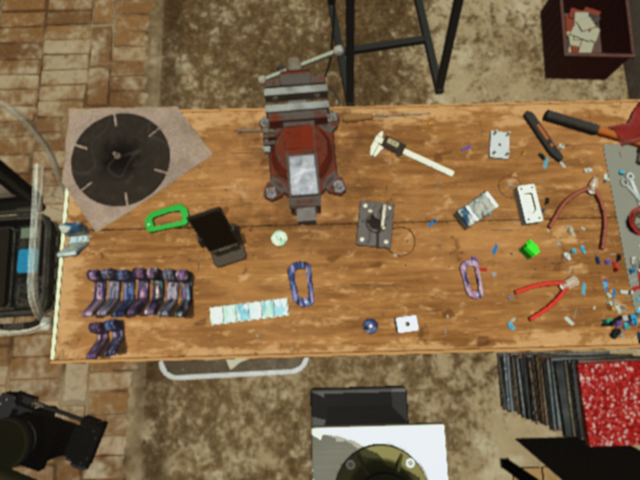

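View pics/side0.png

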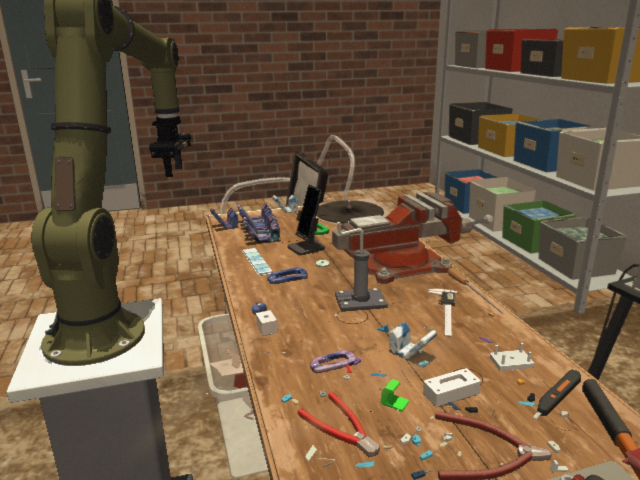

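Loops in the top view: dark blue at (301,284), purple at (472,278) which is the smaller one, green at (167,218) which is the look-alike, and a pile of dark parts at (140,290). I choose the blue one. The stand is at (375,222). Next I measure and take a close crop.

Run:
```python
from h import *
im=load('top0');W=world(im)
def loop(u0,u1,v0,v1):
    hsv=cv2.cvtColor(im['color'],cv2.COLOR_RGB2HSV)[v0:v1,u0:u1]; w=W[v0:v1,u0:u1]
    m=(w[...,2]>0.007)&(w[...,2]<.03)&(hsv[...,0]>105)&(hsv[...,0]<165)
    p=w[m]; c,s,ang=cv2.minAreaRect((p[:,:2]*1000).astype(np.float32)); print(m.sum(),c,s,ang,p[:,2].mean())
    b=cv2.boxPoints((c,s,ang)); print(b.round(0).tolist())
loop(280,322,255,312);loop(455,495,250,305)
w=W[150:260,330:420].reshape(-1,3)
for lo,hi in((.05,.12),(.12,.17),(.175,.21),(.21,.24)):
    p=w[(w[:,2]>lo)&(w[:,2]<hi)]; print('top',lo,len(p),p.mean(0) if len(p) else '',p.min(0) if len(p) else'',p.max(0) if len(p) else'')
s=load('side0');Ws=world(s);w=Ws[210:310,330:400].reshape(-1,3)
for lo,hi in((.05,.12),(.12,.17),(.175,.19),(.19,.21),(.21,.24)):
    p=w[(w[:,2]>lo)&(w[:,2]<hi)&(w[:,0]<.7)]; print('side',lo,len(p),p.mean(0) if len(p) else'',p.min(0) if len(p) else'',p.max(0) if len(p) else'')
A=cv2.resize(im['color'][180:320,270:410],(560,560),interpolation=3);B=cv2.resize(s['color'][215:325,325:400][:, :],(240,352),interpolation=3)
C=np.zeros((560,800,3),np.uint8);C[:,:560]=A;C[:352,560:]=B;cv2.imwrite('pics/crop1.png',C[:,:,::-1])
```

```text
529 (493.53955078125, 177.92332458496094) (112.17115783691406, 57.17950439453125) 4.507924556732178 0.011577694407902763
[[435.0, 202.0], [440.0, 145.0], [552.0, 154.0], [547.0, 211.0]]
243 (498.50823974609375, -252.65817260742188) (101.89592742919922, 44.137203216552734) 4.418047904968262 0.009995857166363533
[[446.0, -235.0], [449.0, -279.0], [551.0, -271.0], [548.0, -227.0]]
top 0.05 79 [ 0.63099392 -0.00794761  0.08180744] [ 0.62389278 -0.02302585  0.05130549] [0.6510193  0.00072224 0.11527896]
top 0.12 192 [ 0.64172103 -0.0124465   0.1356967 ] [ 0.62319706 -0.03679059  0.12579704] [0.66237907 0.01218877 0.16942956]
top 0.175 90 [ 0.61749466 -0.01306702  0.19711006] [ 0.58363785 -0.01954597  0.18995501] [ 0.64541856 -0.00540217  0.20380203]
top 0.21 13 [ 0.58473497 -0.00845767  0.21805425] [ 0.58207626 -0.01131034  0.21159073] [ 0.58723076 -0.00532261  0.22178003]
side 0.05 764 [0.64741116 0.0596949  0.09149121] [ 0.62416232 -0.03959248  0.050117  ] [0.69965336 0.18535842 0.11994718]
side 0.12 484 [0.65875846 0.08458458 0.13477073] [ 0.6226915  -0.04023953  0.12025734] [0.69993383 0.20188578 0.16942259]
side 0.175 28 [ 0.62356502 -0.01589587  0.18509931] [ 0.58971469 -0.02397252  0.17661285] [ 0.64588481 -0.00878658  0.18996125]
side 0.19 90 [ 0.611485   -0.01488072  0.19680065] [ 0.58167787 -0.02293426  0.19002914] [ 0.64575003 -0.00499366  0.20968147]
side 0.21 12 [ 0.58473377 -0.01157716  0.21613239] [ 0.58250045 -0.01532132  0.21170367] [ 0.58723611 -0.00763384  0.22037563]
```

View pics/crop1.png

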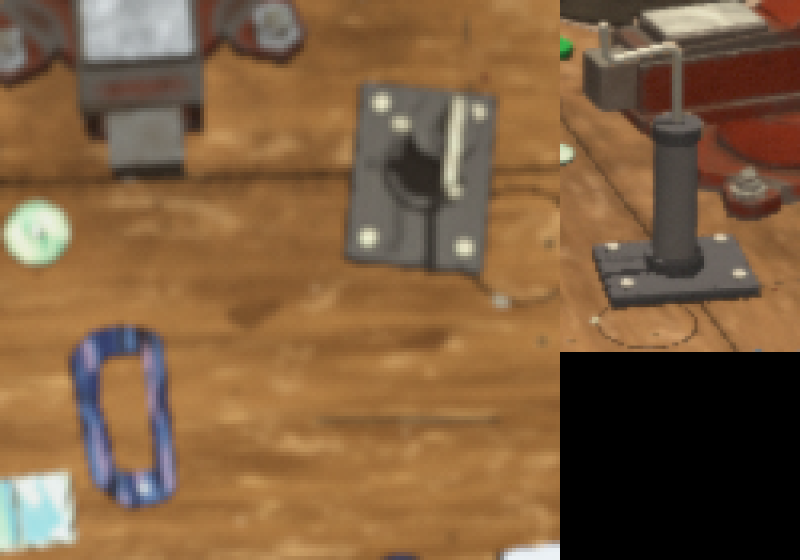

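Blue loop: 112 x 57 mm as measured, centre (0.494, 0.178), length about 4.5° from world x. That matches the larger blank. The hook tip is at about (0.585, -0.010), bar running back to the post. I set out toward the grasp, on the robot-side end of the loop.

```bash
python3 -m inch '[[1,-40,-34,0,0],[1,-40,-34,0,0],[1,-40,-34,0,0],[1,-40,-34,0,0],[1,-40,-34,0,0]]' 45
cat >> h.py <<'E'
def go(x,y,z,yaw):  # yaw: wanted direction of tool y in world (mod pi)
    s=ctrl.get_state();R=Ro.from_rotvec(s['tool_rot']).as_matrix()
    d=R.T@(np.array([x,y,z])-s['position'])*1000
    a=np.arctan2(R[1,1],R[0,1]);tw=-((yaw-a+np.pi/2)%np.pi-np.pi/2)
    print('t',round(s['time'],2),'pos',s['position'].round(4),'F',s['ft_force'].round(2),'grip',round(s['grip_width'],3),'| need mm',d.round(1),'twist',round(tw,3),'tilt',R[:2,2].round(3))
E
python3 - <<'E'
from h import *
go(.4686,.176,.10,np.deg2rad(94.5))
for n in('top0','side0'):
    W=world(load(n)).reshape(-1,3); p=W[(W[:,2]>.18)&(W[:,2]<.21)&(abs(W[:,0]-.615)<.036)&(abs(W[:,1]+.013)<.02)]
    k=np.polyfit(p[:,0],p[:,1],1); print(n,len(p),k,np.polyval(k,[.585,.593,.645]), np.polyfit(p[:,0],p[:,2],1))
E
```

```text
time: 0.72
position: [0.3492, 0.3808, 0.218]
tool_rot: [-0.52, -3.094, 0.008]
ft_force: [0.7, 0.5, 0.9]
grip_width: 1.0
t 0.72 pos [0.3492 0.3808 0.218 ] F [0.7  0.46 0.85] grip 1.0 | need mm [-180.2 -153.8  118.4] twist -0.412 tilt [-0.005 -0.005]
top0 90 [-0.1424309  0.0748833] [-0.00843878 -0.00957822 -0.01698463] [0.1135698  0.12698132]
side0 114 [-0.14170335  0.07190533] [-0.01099113 -0.01212475 -0.01949333] [-0.11547316  0.26543641]
```

```bash
python3 -m inch '[[1,-40,-34,10,0],[1,-40,-34,15,0],[1,-40,-34,20,0],[1,-40,-34,20,0],[1,0,0,10,-0.14]]'; python3 -m inch '[[1,0,0,15,-0.14],[1,0,0,0,-0.14],[1,0,0,0,0]]'
python3 - <<'E'
from h import *
go(.4686,.176,.06,np.deg2rad(94.5))
im=snap('top','top1');A=cv2.resize(im['color'][200:320,230:390],(800,600),interpolation=3);cv2.imwrite('pics/c2.png',A[:,:,::-1])
E
```

```text
time: 1.35
position: [0.4602, 0.1883, 0.1413]
tool_rot: [-0.31, -3.124, 0.007]
ft_force: [-1.2, 0.8, 0.9]
grip_width: 1.003
time: 1.72
position: [0.459, 0.186, 0.1237]
tool_rot: [0.137, -3.132, 0.009]
ft_force: [-0.3, -0.2, 0.3]
grip_width: 1.002
t 1.73 pos [0.459  0.186  0.1237] F [-0.26 -0.19  0.34] grip 1.002 | need mm [ -9.1 -10.5  63.7] twist 0.009 tilt [-0.006 -0.006]
```

View pics/c2.png

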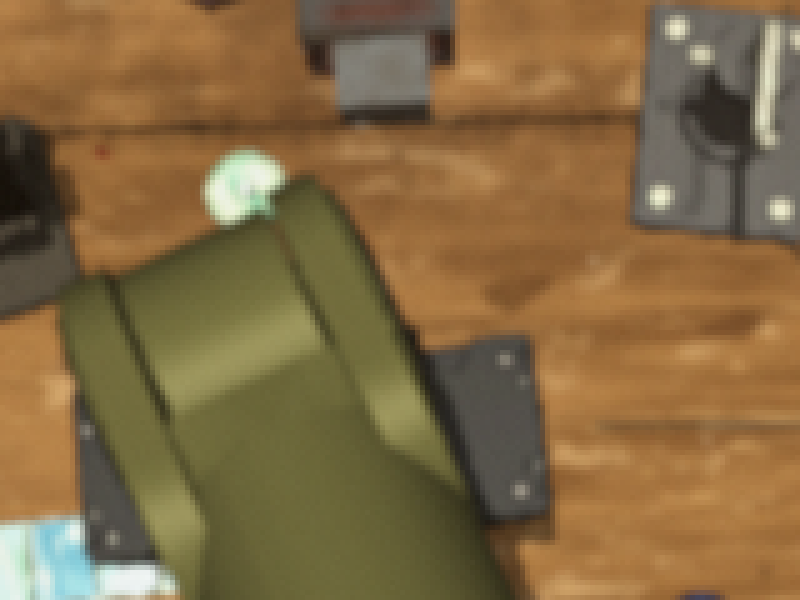

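The top view is blocked by the arm (the elbow covers the loop). I go down to a hover and use the side camera.

```bash
python3 -m inch '[[1,-9,-10,30,0],[1,0,0,30,0],[1,0,0,10,0],[1,0,0,0,0]]'
python3 - <<'E'
from h import *
go(.4686,.176,.003,np.deg2rad(94.5))
im=snap('side','side1');A=cv2.resize(im['color'][200:320,220:380],(800,600),interpolation=3);cv2.imwrite('pics/c3.png',A[:,:,::-1])
E
```

```text
time: 2.28
position: [0.4696, 0.1776, 0.0535]
tool_rot: [0.125, -3.135, 0.007]
ft_force: [0.4, 0.5, 0.3]
grip_width: 0.999
t 2.27 pos [0.4696 0.1776 0.0535] F [0.41 0.55 0.26] grip 0.999 | need mm [ 0.9 -1.3 50.5] twist 0.001 tilt [-0.004 -0.004]
```

View pics/c3.png

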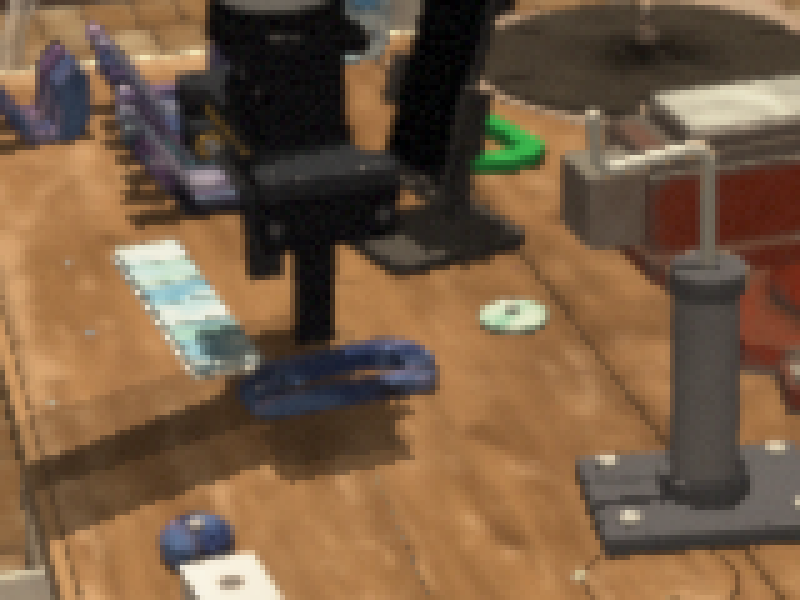

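The crop shows the gripper above the loop's robot-side half (near fingertip at crop (315,340), loop from (245,400) to (435,370)), which is as planned. Descend and grip.

```bash
python3 -m inch '[[1,1,-1,25,0],[1,0,0,15,0],[1,0,0,7,0],[1,0,0,3,0]]'; python3 -m inch '[[-1,0,0,0,0],[-1,0,0,0,0],[-1,0,0,0,0],[-1,0,0,0,0],[-1,0,0,0,0]]' 45;  python3 - <<'E'
from h import *
go(.4686,.176,.003,np.deg2rad(94.5))
E
```

```text
time: 2.82
position: [0.4723, 0.1789, 0.0073]
tool_rot: [-0.125, 3.135, 0.0]
ft_force: [-4.2, -2.9, 12.9]
grip_width: 1.0
time: 3.45
position: [0.4736, 0.1797, 0.0087]
tool_rot: [-0.124, 3.133, 0.003]
ft_force: [0.1, -0.3, -0.0]
grip_width: 0.649
t 3.45 pos [0.4736 0.1797 0.0087] F [ 0.08 -0.26 -0.03] grip 0.649 | need mm [ 5.3 -3.3  5.7] twist 0.001 tilt [0.006 0.002]
```

Grip width 0.649 × 87 = 56.5 mm, which fits. There was contact at z≈0.007, so I'll check how deep the grip is after a lift.

```bash
python3 -m inch '[[-1,0,0,-30,0],[-1,0,0,-40,0],[-1,0,0,-50,0],[-1,0,0,-50,0],[-1,0,0,-40,0]]' 45;  python3 - <<'E'
from h import *
go(.535,-.003,.25,np.pi/2-.142)
im=snap('side','side2');W=world(im)
A=cv2.resize(im['color'][130:290,240:440],(800,640),interpolation=3)[:600];cv2.imwrite('pics/c4.png',A[:,:,::-1])
hsv=cv2.cvtColor(im['color'],cv2.COLOR_RGB2HSV)
m=(hsv[...,0]>105)&(hsv[...,0]<165)&(hsv[...,1]>60)&(W[...,2]>.12)&(abs(W[...,0]-.5)<.15)&(abs(W[...,1]-.17)<.1)
p=W[m];print(len(p),p.min(0),p.max(0));
if len(p): print(np.polyfit(p[:,0],p[:,2],1))
E
```

```text
time: 4.08
position: [0.4694, 0.1779, 0.2205]
tool_rot: [0.124, -3.137, 0.005]
ft_force: [0.0, -0.1, -1.2]
grip_width: 0.649
t 4.08 pos [0.4694 0.1779 0.2205] F [ 0.03 -0.14 -1.21] grip 0.649 | need mm [ -51.1 -185.6  -29.1] twist 0.221 tilt [-0.002 -0.003]
377 [0.42463015 0.07739886 0.20971747] [0.54762387 0.2577044  0.39934174]
[-0.84367502  0.674752  ]
```

View pics/c4.png

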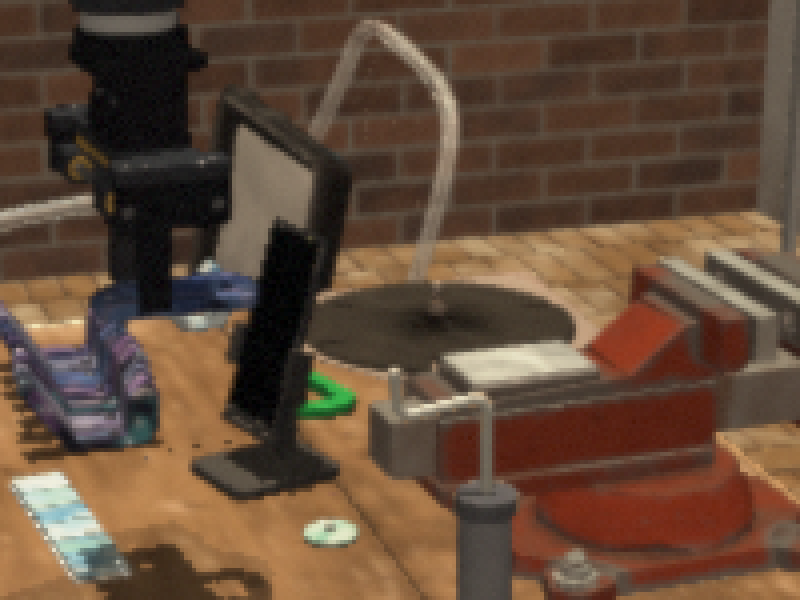

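The blank is held level, and the near finger (crop (150,310)) reaches its underside. I measure the offset from the blank to the TCP while raising and moving toward the hook.

```bash
python3 -m inch '[[-1,0,-20,-30,0.11],[-1,0,-20,-25,0.11],[-1,0,-40,0,0],[-1,0,-40,0,0],[-1,0,0,0,0]]';  python3 - <<'E'
from h import *
im=load('side2');W=world(im)
hsv=cv2.cvtColor(im['color'],cv2.COLOR_RGB2HSV)
m=(hsv[...,0]>100)&(hsv[...,0]<165)&(hsv[...,1]>70)&(W[...,2]>.195)&(W[...,2]<.26)&(abs(W[...,0]-.49)<.09)&(abs(W[...,1]-.17)<.06)
v,u=np.nonzero(m);p=W[m];print(len(p),u.min(),u.max(),v.min(),v.max(),p.min(0),p.max(0),np.median(p[:,2]))
n=p[p[:,1]<p[:,1].min()+.015];print('near bar',len(n),n.min(0),n.max(0))
go(.5435,-.0039,.27,np.pi/2-.142)
t=snap('top','top2');T=world(t);hs=cv2.cvtColor(t['color'],cv2.COLOR_RGB2HSV)
m=(hs[...,0]>100)&(hs[...,0]<165)&(hs[...,1]>70)&(T[...,2]>.22)&(T[...,2]<.31)&(abs(T[...,0]-.5)<.15)&(abs(T[...,1])<.25)
q=T[m];print('top',len(q));
if len(q): print(q.min(0),q.max(0),q.mean(0))
s=snap('side','side3');C=cv2.resize(s['color'][90:270,230:430],(667,600),interpolation=3);cv2.imwrite('pics/c5.png',C[:,:,::-1])
E
```

```text
time: 4.75
position: [0.4612, 0.0567, 0.2836]
tool_rot: [0.231, 3.124, 0.005]
ft_force: [0.1, 0.2, 0.5]
grip_width: 0.648
207 263 304 196 209 [0.43465468 0.13434001 0.20971747] [0.54762387 0.20580334 0.25406992] 0.22002632145145654
near bar 26 [0.45723997 0.13434001 0.21636304] [0.52196166 0.1492751  0.25406992]
t 4.75 pos [0.4612 0.0567 0.2836] F [0.08 0.22 0.47] grip 0.648 | need mm [-90.2 -47.9  14.2] twist -0.006 tilt [0.009 0.003]
top 0
```

View pics/c5.png

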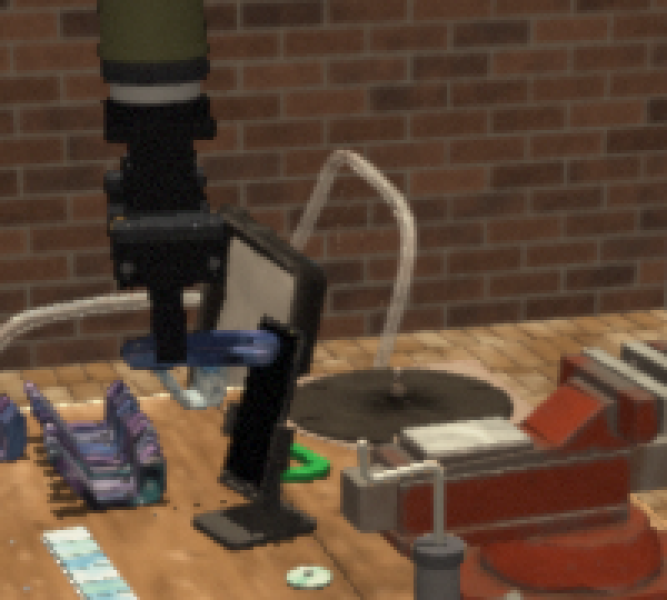

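Loop end-to-end spans x 0.435..0.548 with the TCP at 0.469, so its centre is about 21 mm ahead of the TCP, level. The target TCP is about 52 mm before the seat.

```bash
python3 -m inch '[[-1,-29,-16,5,0],[-1,-29,-16,5,0],[-1,-28,-16,4,0],[-1,0,0,0,0],[-1,0,0,0,0]]';  python3 - <<'E'
from h import *
go(.5415,-.0036,.262,np.pi/2-.142)
t=snap('top','top3')
s=snap('side','side4')
C=np.zeros((600,800,3),np.uint8)
C[:,:400]=cv2.resize(s['color'][165:285,320:400],(400,600),interpolation=3);C[:400,400:]=cv2.resize(t['color'][150:250,330:430],(400,400),interpolation=3);cv2.imwrite('pics/c6.png',C[:,:,::-1])
W=world(s);hs=cv2.cvtColor(s['color'],cv2.COLOR_RGB2HSV)
m=(hs[...,0]>100)&(hs[...,0]<165)&(hs[...,1]>70)&(W[...,2]>.235)&(W[...,2]<.285)&(abs(W[...,0]-.55)<.09)&(abs(W[...,1])<.06)
p=W[m];print(len(p),p.min(0),p.max(0),np.median(p,0))
E
```

```text
time: 5.48
position: [0.5419, 0.0088, 0.2668]
tool_rot: [0.202, 3.13, 0.008]
ft_force: [-0.6, -0.2, 0.9]
grip_width: 0.646
t 5.47 pos [0.5419 0.0088 0.2668] F [-0.63 -0.16  0.94] grip 0.646 | need mm [ -1.2 -12.3   4.8] twist 0.013 tilt [0.005 0.005]
273 [ 0.50561819 -0.03075268  0.25743278] [0.61670812 0.04426674 0.28481661] [ 0.56993436 -0.00919118  0.26614413]
```

View pics/c6.png

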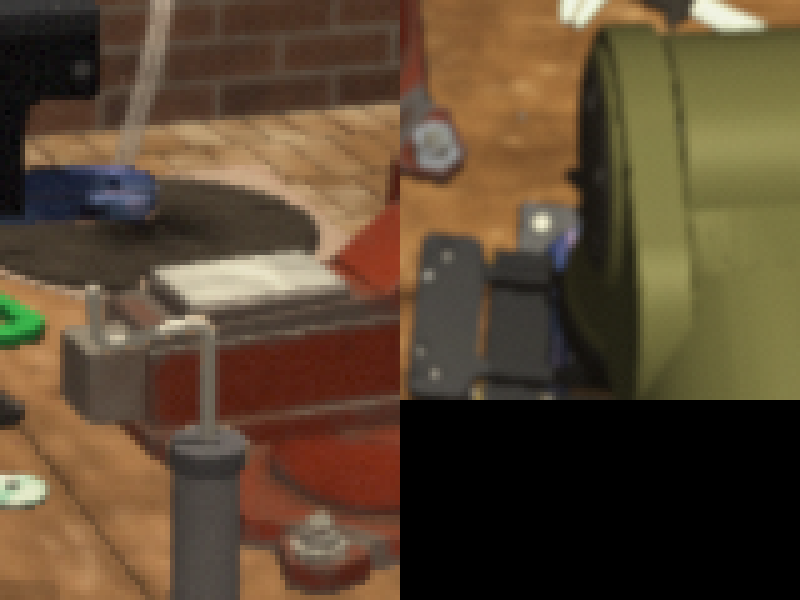

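The side view shows the loop level, its far end at crop (155,195), well above the tip at (92,290). The far end is at x≈0.617, so the inner edge is at about 0.600, against a tip at 0.585. The lateral offset still needs -12 mm.

```bash
python3 -m inch '[[-1,-3,-12,0,0.013],[-1,0,0,0,0],[-1,0,0,12,0],[-1,0,0,0,0]]';  python3 - <<'E'
from h import *
go(.544,-.0038,.215,np.pi/2-.142)
s=snap('side','side5')
cv2.imwrite('pics/c7.png',cv2.resize(s['color'][165:285,300:420],(600,600),interpolation=3)[:,:,::-1])
E
```

```text
time: 6.08
position: [0.5425, -0.0034, 0.2548]
tool_rot: [0.22, 3.128, 0.01]
ft_force: [0.3, 0.2, -0.7]
grip_width: 0.647
t 6.08 pos [ 0.5425 -0.0034  0.2548] F [ 0.27  0.24 -0.73] grip 0.647 | need mm [-1.4 -0.5 39.8] twist 0.001 tilt [0.006 0.006]
```

View pics/c7.png

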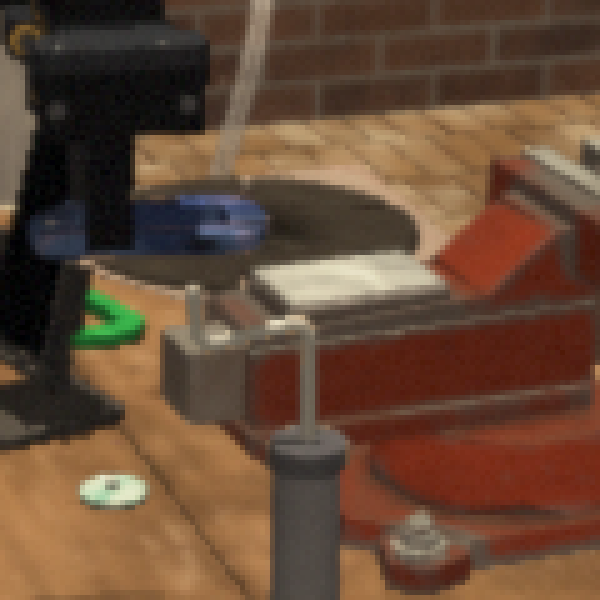

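The tip (crop (195,290)) lies below the opening, a little on the robot side of its far part, as intended. Lowering over the tip while watching the force.

```bash
python3 -m inch '[[-1,-1,0,10,0],[-1,0,0,10,0],[-1,0,0,8,0],[-1,0,0,0,0]]';  python3 - <<'E'
from h import *
go(.544,-.0038,.215,np.pi/2-.142)
s=snap('side','side6')
cv2.imwrite('pics/c8.png',cv2.resize(s['color'][165:285,300:420],(600,600),interpolation=3)[:,:,::-1])
E
```

```text
time: 6.62
position: [0.5439, -0.0029, 0.225]
tool_rot: [0.219, 3.128, 0.01]
ft_force: [-0.0, 0.1, 0.1]
grip_width: 0.645
t 6.62 pos [ 0.5439 -0.0029  0.225 ] F [-0.03  0.08  0.09] grip 0.645 | need mm [-0.2 -0.9 10. ] twist 0.002 tilt [0.007 0.006]
```

View pics/c8.png

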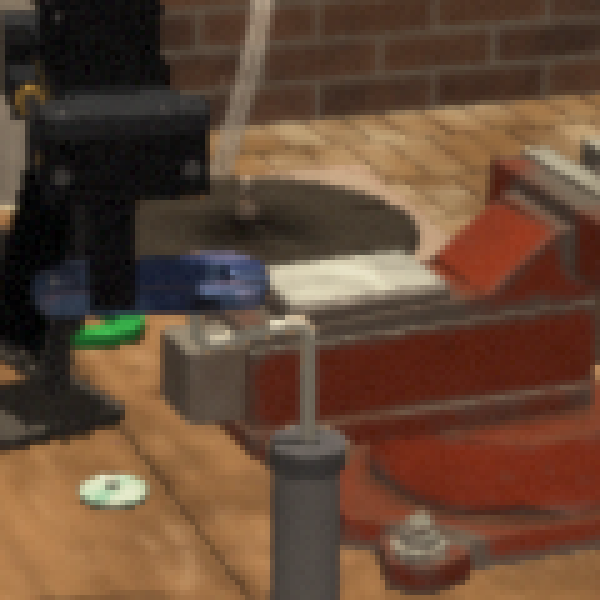

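The tip has entered the opening behind the near bar with no force (8 pictures used). Continuing down to the rod in small steps.

```bash
python3 -m inch '[[-1,0,0,8,0],[-1,0,0,6,0],[-1,0,0,0,0]]'; python3 -m inch '[[-1,0,0,5,0],[-1,0,0,0,0]]'
cat >> h.py <<'E'
def hook(fn):
    s=snap('side',fn);W=world(s);w=W[200:330,330:400].reshape(-1,3);c=s['color'][200:330,330:400].reshape(-1,3).astype(int)
    k=(abs(w[:,0]-.632)<.012)&(abs(w[:,1]+.018)<.012)&(w[:,2]>.155)&(w[:,2]<.22)
    r=(abs(w[:,0]-.645)<.006)&(abs(w[:,1]+.018)<.012)&(w[:,2]>.15)&(w[:,2]<.22)
    print('rod line z max/med',w[k][:,2].max().round(4),np.median(w[k][:,2]).round(4),'post top',w[r][:,2].max().round(4))
E
python3 - <<'E'
from h import *
go(.544,-.0038,.19,np.pi/2-.142)
hook('side7')
import h
a=ctrl.get_image
E
```

```text
time: 7.05
position: [0.5446, -0.0028, 0.2109]
tool_rot: [0.219, 3.126, 0.011]
ft_force: [0.5, 0.8, -0.9]
grip_width: 0.648
time: 7.3
position: [0.5449, -0.0029, 0.206]
tool_rot: [0.219, 3.126, 0.011]
ft_force: [-0.7, -0.4, 0.2]
grip_width: 0.648
t 7.3 pos [ 0.5449 -0.0029  0.206 ] F [-0.73 -0.36  0.18] grip 0.648 | need mm [ 0.9 -1.2 15.9] twist 0.002 tilt [0.009 0.007]
rod line z max/med 0.2085 0.1914 post top 0.1984
```

```bash
python3 -m inch '[[-1,0,0,4,0],[-1,0,0,0,0]]'; python3 -m inch '[[-1,0,0,4,0],[-1,0,0,0,0]]';python3 -m inch '[[-1,0,0,4,0],[-1,0,0,0,0]]'
python3 - <<'E'
from h import *
hook('side8')
s=load('side8')
cv2.imwrite('pics/c9.png',cv2.resize(s['color'][165:285,300:420],(600,600),interpolation=3)[:,:,::-1])
E
```

```text
time: 7.6
position: [0.5452, -0.0028, 0.2025]
tool_rot: [0.219, 3.125, 0.012]
ft_force: [-0.9, 0.4, 1.3]
grip_width: 0.651
time: 7.85
position: [0.5455, -0.0028, 0.1986]
tool_rot: [0.219, 3.124, 0.012]
ft_force: [-0.9, -0.9, 0.6]
grip_width: 0.646
time: 8.1
position: [0.5457, -0.0027, 0.1946]
tool_rot: [0.219, 3.124, 0.012]
ft_force: [-0.9, 0.9, 3.2]
grip_width: 0.648
rod line z max/med 0.2004 0.1826 post top 0.1877
```

View pics/c9.png

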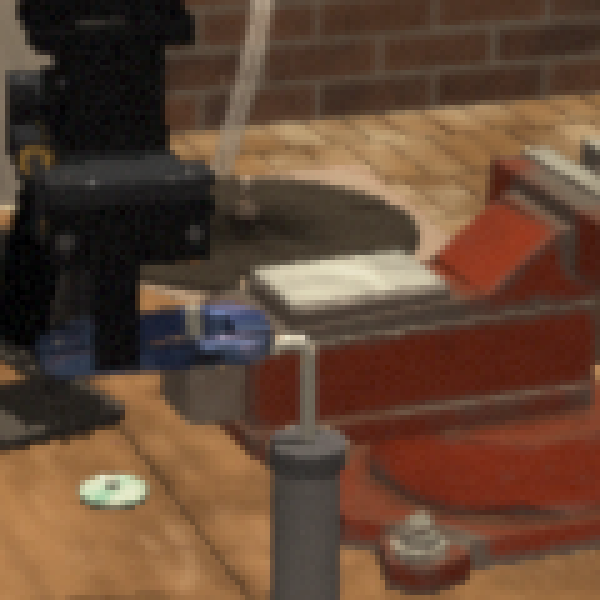

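The hook tip sticks up through the opening at crop (195,320), the post top has gone down by about 10 mm, and F≈3 N. I give 4 mm more for a moment, then come back up.

```bash
python3 -m inch '[[-1,0,0,4,0],[-1,0,0,0,0],[-1,0,0,0,0]]'
python3 - <<'E'
from h import *
hook('side9'); go(.5445,-.003,.206,np.pi/2-.142)
E
```

```text
time: 8.52
position: [0.5458, -0.0027, 0.1908]
tool_rot: [0.219, 3.123, 0.013]
ft_force: [-1.5, -0.2, 2.6]
grip_width: 0.648
rod line z max/med 0.1966 0.1816 post top 0.1868
t 8.57 pos [ 0.5458 -0.0027  0.1908] F [-1.8   0.61  3.22] grip 0.651 | need mm [  1.1  -0.4 -15.2] twist 0.002 tilt [0.011 0.007]
```

```bash
python3 -m inch '[[-1,0,0,3,0],[-1,0,0,0,0],[-1,0,0,0,0]]'
python3 - <<'E'
from h import *
hook('side10'); 
g=lambda n:cv2.cvtColor(load(n)['color'],cv2.COLOR_RGB2GRAY)
a=g('side7')[228:250,352:366]
r=cv2.matchTemplate(cv2.resize(g('side10')[222:262,348:370],None,fx=4,fy=4,interpolation=2),cv2.resize(a,None,fx=4,fy=4,interpolation=2),cv2.TM_CCOEFF_NORMED);_,v,_,l=cv2.minMaxLoc(r);s=load('side7');p=proj(s,[.645,-.018,.198]);q=proj(s,[.645,-.018,.178]);print('shift px',l[0]/4-4,l[1]/4-6,v,'px/20mm',q-p,p)
E
```

```text
time: 8.95
position: [0.5458, -0.0027, 0.1877]
tool_rot: [0.219, 3.123, 0.013]
ft_force: [-0.9, -0.6, 3.3]
grip_width: 0.647
rod line z max/med 0.1948 0.1786 post top 0.182
shift px 0.0 5.25 0.7839792370796204 px/20mm [-0.13346347  7.62213388] [362.35100648 228.72406842]
```

The template shift is 5.25 px, about 14 mm of give, so the tug is done. Back up to where contact began (z≈0.202) and release.

```bash
python3 -m inch '[[-1,0,0,-5,0],[-1,0,0,-5,0],[-1,0,0,-4,0],[-1,0,0,0,0],[-1,0,0,0,0]]'
python3 - <<'E'
from h import *
hook('side11'); go(.5458,-.0027,.202,np.pi/2-.142)
E
```

```text
time: 9.62
position: [0.546, -0.0028, 0.2026]
tool_rot: [0.219, 3.122, 0.013]
ft_force: [0.5, 0.3, 1.6]
grip_width: 0.651
rod line z max/med 0.2067 0.1892 post top 0.195
t 9.68 pos [ 0.546  -0.0028  0.2026] F [-1.02  1.13  1.7 ] grip 0.647 | need mm [0.2 0.  0.6] twist 0.002 tilt [0.012 0.007]
```

```bash
python3 -m inch '[[-1,0,0,-2,0],[-1,0,0,0,0],[1,0,0,0,0],[1,0,0,0,0],[1,0,0,0,0]]'; python3 -m inch '[[1,0,0,0,0],[1,0,0,0,0],[1,0,0,0,0],[1,0,0,0,0]]'
python3 - <<'E'
from h import *
hook('side12'); go(.5458,-.0027,.202,np.pi/2-.142);s=load('side12')
cv2.imwrite('pics/c10.png',cv2.resize(s['color'][165:285,300:420],(600,600),interpolation=3)[:,:,::-1])
E
```

```text
time: 10.3
position: [0.5453, -0.0028, 0.2037]
tool_rot: [0.219, 3.125, 0.012]
ft_force: [-0.4, -0.2, 0.7]
grip_width: 0.903
time: 10.8
position: [0.5451, -0.0028, 0.2035]
tool_rot: [0.219, 3.125, 0.012]
ft_force: [0.0, -1.0, -0.6]
grip_width: 0.997
rod line z max/med 0.2005 0.1879 post top 0.1992
t 10.85 pos [ 0.5451 -0.0028  0.2035] F [-0.05 -0.53 -0.09] grip 1.005 | need mm [-0.7  0.2  1.5] twist 0.002 tilt [0.009 0.007]
```

View pics/c10.png

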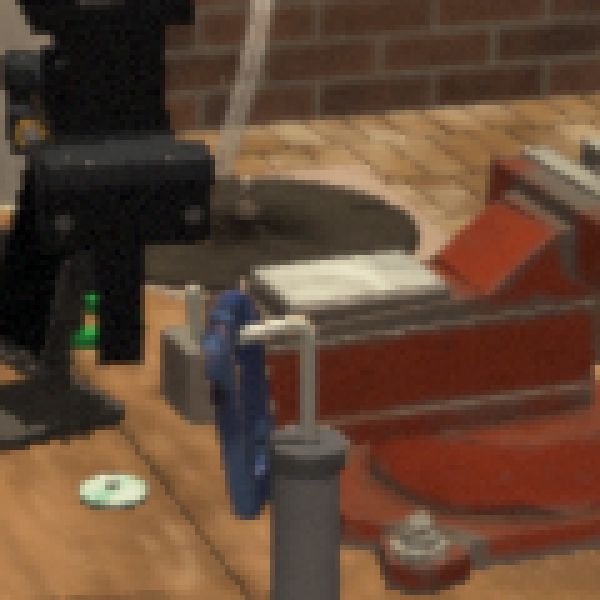

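It hangs on the hook, with the rod coming through the opening at crop (250,325). The lower end leans slightly toward the post, perhaps still swinging. I retreat back and up, then check.

```bash
python3 -m inch '[[1,10,0,-30,0],[1,10,0,-40,0],[1,20,0,-40,0],[1,20,0,-40,0],[1,0,0,0,0]]'; python3 -m inch '[[1,0,0,0,0],[1,0,0,0,0],[1,0,0,0,0],[1,0,0,0,0],[1,0,0,0,0]]'
python3 - <<'E'
from h import *
hook('side13')
a=load('side13')
import subprocess
b=snap('side','side14');print('diff',abs(a['color'].astype(int)-b['color'])[200:290,330:370].max())
cv2.imwrite('pics/c11.png',cv2.resize(b['color'][165:285,300:420],(600,600),interpolation=3)[:,:,::-1])
W=world(b);hs=cv2.cvtColor(b['color'],cv2.COLOR_RGB2HSV)
m=(hs[...,0]>100)&(hs[...,0]<165)&(hs[...,1]>70)&(W[...,2]>.05)&(W[...,2]<.25)&(abs(W[...,0]-.6)<.06)&(abs(W[...,1]+.01)<.06)
p=W[m];print(len(p),p.min(0),p.max(0),np.polyfit(p[:,2],p[:,0],1),np.polyfit(p[:,2],p[:,1],1))
go(0,0,0,0)
E
```

```text
time: 11.48
position: [0.4823, 0.0048, 0.3572]
tool_rot: [0.22, 3.126, 0.011]
ft_force: [0.7, 1.0, -0.6]
grip_width: 1.004
time: 12.1
position: [0.4819, 0.0045, 0.3534]
tool_rot: [0.221, 3.131, 0.008]
ft_force: [0.2, -0.4, -0.0]
grip_width: 0.999
rod line z max/med 0.2013 0.1903 post top 0.1994
diff 11
205 [ 0.58614703 -0.03849544  0.10322596] [0.62648264 0.01081172 0.21193401] [-0.11970835  0.6283261 ] [ 0.01699901 -0.0170562 ]
t 12.2 pos [0.4819 0.0046 0.3535] F [-0.15  0.35 -0.63] grip 1.001 | need mm [477.2 -74.1 352.1] twist 1.43 tilt [0.003 0.005]
```

The viewer limit is reached, so I settle for a bit and check with numbers only.

```bash
for i in 1 2 3; do python3 -m inch '[[1,0,0,0,0],[1,0,0,0,0],[1,0,0,0,0],[1,0,0,0,0],[1,0,0,0,0]]' >/dev/null; done
python3 - <<'E'
from h import *
hook('side15')
a=load('side14');b=load('side15')
print('diff',abs(a['color'].astype(int)-b['color'])[200:290,330:370].max())
W=world(b);hs=cv2.cvtColor(b['color'],cv2.COLOR_RGB2HSV)
m=(hs[...,0]>100)&(hs[...,0]<165)&(hs[...,1]>70)&(W[...,2]>.05)&(W[...,2]<.25)&(abs(W[...,0]-.6)<.06)&(abs(W[...,1]+.01)<.06)
p=W[m];print(len(p),p.min(0),p.max(0),np.polyfit(p[:,2],p[:,0],1))
t=snap('top','top9');T=world(t)
w=T[250:305,455:495];h2=cv2.cvtColor(t['color'],cv2.COLOR_RGB2HSV)[250:305,455:495]
m=(w[...,2]>.007)&(w[...,2]<.03)&(h2[...,0]>105)&(h2[...,0]<165);print('small',m.sum(),cv2.minAreaRect((w[m][:,:2]*1000).astype(np.float32)))
print(ctrl.get_state()['time'],ctrl.close_job())
E
```

```text
rod line z max/med 0.2013 0.1894 post top 0.2002
diff 11
206 [ 0.58709479 -0.03867963  0.10512515] [0.62876135 0.0109031  0.2131186 ] [-0.12627047  0.62996209]
small 0 ((0.0, 0.0), (0.0, 0.0), 0.0)
the job is handed in; nothing more can be done
14.175 None
```

I hung the larger, dark blue blank on the stand's hook, tugged it, let it go, and handed the job in at about 14 s. No verdict was reported.

- **Tug:** the blank was held level with the hook tip through its opening. The hook gave about 14 mm by image shift, with 3.3 N on the wrist. I then raised it until the force was near zero and let go.
- **Hanging:** the last side view puts the blank at z 0.105–0.213, so the centre of its opening is about 31 mm below the seat. It leans about 0.13 rad from vertical, toward the post, and the images 2 s apart were the same to within noise. The hook was back up: post top at 0.200, against 0.198 at rest. The gripper was about 15 cm above and well clear.
- **Checks that failed:**
  - The last top-view check of the smaller blank found no pixels, probably because the arm was in the way. The robot never went near it, but its final position is not confirmed.
  - The final close-up could not be viewed because the 12-picture limit was reached, so the last check of the hang is by numbers only.
- **Contact on the way:** the fingertips pressed on something, probably the work surface, with about 13 N during the grasp. The grip itself was fine.

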